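# Snap the plug-on transmitter onto the mixer's tilted output and hold it down

### The arm

A 6-joint arm with a two-finger parallel gripper is mounted at the origin on the work surface. World frame = base frame: x ahead of the robot, y to its left, z up, the work surface at z = 0. Lengths are in m, angles in rad, forces in N, time in s.
With the tool pointing down it reaches from about 0.375 to 0.825 m from the base axis. Payload 5.5 kg.
Tool frame: the origin (TCP) lies midway between the tips of the shut fingers; the grasp point (between the pads) lies 19 mm behind it (env.tcp_to_grasp is the z of the grasp point in the tool frame, in m); z points along the fingers, y is the direction in which the jaws open and shut (so a half turn about z gives the same grasp; the last joint's range is limited). The gripper opens to 85 mm and grips with 20 to 120 N. Pads are 22 mm wide; open, the fingers measure 114 mm over their backs; the gripper's body (76 mm by 85 mm) begins 54 mm behind the grasp point. The pads swing forward as they close: fully open they stand 13 mm farther back than shut.
Start: joints at [-1.187, 0.314, -0.047, 1.21, 0, 1.571], TCP at [0.225, -0.556, 0.231] pointing down, gripper open.
Joint ranges: [-2.67, 2.67], [-0.69, 1.73], [-1.03, 1.25], [-2.08, 2.16], [-1.42, 1.45], [-3.14, 3.14]. Speed limits (rad/s): [2.39, 2.39, 3.01, 3.14, 3.14, 3.14].

### API

Orientations are given as a rotation vector (axis times angle).
In Python, from plant import env gives the robot as it stands.
- The arm moves only by the tool drive_tool, never from a script. Its arguments are lists of equal length, an entry for each row: "translation": the shift along the tool's x, y, z as a fraction of full scale, a list of three; "yaw": the turn about the tool's z as a fraction of full scale. In form: {"translation": [[tx, ty, tz], ...], "yaw": [yaw, ...]}. A call has exactly 5 rows; each row shifts and turns the commanded pose from where the row before left it, along the tool's axes as they then stand; what a row does not reach is not made up. Full scale, the value 1, is 0.02 m for a shift and 0.1 rad for a turn. A row lasts 1/8 s, in which the tool goes at most 62.5 mm and 10.7 degrees, less where a joint would pass 70% of its speed; a pose out of reach is approached as far as the arm can. A call with a number of a shift or a turn outside -1 to 1 is refused whole. A call with a gripper value outside its range is refused whole. "hand" is the opening, from -1 (shut) to 1 (fully open), set as the call begins (left out, the last holds). The fingers move at their own pace and stop on an object; "force" is the grip in N (left out, the last holds). Time passes only in rows, so rows that do not move let the fingers close, or fill a call up. It gives the time, the measured TCP pose, the force and the opening at its end, in the units of the state.
- env.get_obs(): the state, without advancing time (a new reading comes with each control period).
- env.camera(name): name is "scene" or "top"; returns a dict with "image" (384x512x3 uint8, red, green, blue), "mtx" (3x3 intrinsics, pixels), "R" (3x3) and "t" (3): a world point X has camera coordinates R X + t. Camera axes: x right, y down, z forward; pixel columns grow to the right and rows downward; lengths in m; the calibration is good to about 2 mm. A picture is of the moment at which its call begins. There is no depth.
- env.close_job(): hands the job in, once; it reports no verdict.
The state is a dict: "clock": time; "joint_positions": joint angles; "dq": joint speeds; "effort": joint torques, N m; "ee_pos": TCP position; "eef_rot": TCP orientation; "ft_force": force on the tool from outside, world axes, zero at the start; "wrist_torque": the same for the moment, N m; "opening": finger opening in m.
Only numpy, scipy, OpenCV 4.12 (cv2) and the standard library are available. Lean on these libraries where they do the work, as an engineer would, in place of code of your own. Each camera call takes 0.05 s, during which the arm holds its last target. There are 200 camera calls.

### The job

Pick up the orange-banded plug-on transmitter and press it squarely, mouth first, onto the steel spigot on the mixer's orange output plate until both black latches snap shut over its lip. Then push it fully down against the sprung brass collar to pair it, and finish while still gripping it and holding it fully down. Leave the blue-banded transmitter, the remote, the tape roll, the battery pack and the clicker where they are.

Things in the scene. Friction and masses are not known exactly. Their poses are not given: they have to be found in the camera images.
- tx_orange: Transmitter to use: orange bands, orange patch on top; 110 mm tall, 0.14-0.28 kg, loose, standing mouth down. Origin: centre of the mouth (underside); z towards its top. From the mouth up: steel lip 38 mm across, 7 mm high; round neck 30 mm across; from 28 to 110 mm a square body 34 x 34 mm to grip (flats square to its x and y). Mouth bore 19 mm, 28 mm deep. Any turn about its axis fits.
- tx_blue: The other transmitter, same shape and size with blue bands, not to be disturbed. Origin: centre of its mouth (underside), z up.
- mixer: Black mixing desk, fixed, 200 mm deep (x) by 296 mm wide (y). Its top panel slopes at 25 degrees, low (45 mm) at the -x edge, which faces the robot, high (138 mm) at the +x edge. Knobs and faders on its +y half, the orange plate on its -y half. Origin: centre of its underside, z up.
- spigot: Steel spigot, square to the sloping panel (leaning 25 degrees towards the mixer's low edge), on an orange plate 46 x 78 x 2 mm. 16 mm across, its tip 30 mm above the panel, the last 6 mm tapering to 9 mm across. Origin: on its axis at the panel's surface; z outward along it; y across the mixer, through both latches.
- spigot_home (a point): Point on the spigot's axis 8 mm above the panel, axes as the spigot: where the centre of the transmitter's mouth lies when it is pushed fully down on its stop.
- collar (a joint): Sprung brass collar, 30 mm across, round the spigot; its top is 20 mm above the panel when free. Value: how far it is pressed towards the panel, 0 to 0.012 m (stop). Spring: 3.5 N at 0, 9.5 N at 0.012. The transmitter's mouth sits on it; latched but not held down, it springs back to about 0.006.
- latch_left (a joint): Sprung black latch finger on the spigot's +y side, 12 mm wide, 31 mm high, outer face 27 mm from the axis. Value: spread outward, 0 (shut) to 0.006 m. The lip spreads it by about 0.001 to 0.004 from when the mouth is 25 mm above the panel; it snaps shut over the lip with the mouth about 14 mm above the panel. The push takes up to about 20 N, most at 22 mm.
- latch_right (a joint): The same latch finger on the spigot's -y side, same values.
- remote: White remote control, 150 x 45 x 18 mm, lying loose on the table; not to be disturbed. Origin: centre of its underside.
- tape_roll: White roll of tape, 100 mm across, 48 mm high, loose on the table; not to be disturbed. Origin: centre of its underside.
- battery_pack: Clear pack of four batteries, 58 x 58 x 14 mm, loose on the table; not to be disturbed. Origin: centre of its underside.
- clicker: Black presentation clicker, 110 x 32 x 20 mm, loose on the table; not to be disturbed. Origin: centre of its underside.

How it is judged:
By the outcome, as a careful person would: the job done as asked, in the order asked, and still so for the second after the job is handed in, while the arm keeps its last pose, push and grip.
It also fails if it takes over 38 s, if anything falls off the work surface, if the arm or the gripper's body presses on something with over 40 N, if the wrist force passes 120 N, or if a joint passes its speed limit or range.

## Working session

There is one attempt and no reset: what is moved stays moved. The work goes in short steps, Python scripts to look and compute and a tool call to move; the robot and the scene stay as the last step left them, time stands still between calls to the robot, and variables do not carry over. Pictures are saved under pics/ and viewed, about 8 in all and at most 12, crops included, and the job is handed in when it is done.

Besides the shell and the picture viewer there is one more tool, called after "Call:" as name([rows], argument=value, ...), one row to a line, values as JSON. drive_tool: Moves the arm, as the interface text tells. Its arguments: {"type":"object","properties":{"translation":{"type":"array"},"yaw":{"type":"array"},"hand":{"type":"number"},"force":{"type":"number"}},"required":["translation","yaw"]}

```bash
ls; mkdir -p pics; python3 - <<'E'
from plant import env
import cv2,numpy as np
o=env.get_obs();print({k:np.round(v,3) for k,v in o.items()},env.tcp_to_grasp)
for n in("scene","top"):
    c=env.camera(n);cv2.imwrite(f"pics/{n}0.png",c["image"][:,:,::-1]);print(n,c["mtx"].round(1).tolist(),c["R"].round(4).tolist(),c["t"].round(4).tolist(),(-c["R"].T@c["t"]).round(3))
    np.savez(n+"0.npz",**c)
E
```

```text
pics
{'clock': np.float64(0.0), 'joint_positions': array([-1.187,  0.314, -0.048,  1.21 ,  0.   ,  1.571]), 'dq': array([ 0.001,  0.002,  0.001,  0.   ,  0.   , -0.   ]), 'effort': array([-2.0000e-03, -5.3959e+01,  3.3974e+01,  1.9000e-02, -0.0000e+00,
       -0.0000e+00]), 'ee_pos': array([ 0.224, -0.556,  0.23 ]), 'eef_rot': array([-3.082, -0.599,  0.   ]), 'ft_force': array([-0.012,  0.432,  0.315]), 'wrist_torque': array([-0.004,  0.036, -0.031]), 'opening': np.float64(0.085)} -0.0187
scene [[398.6, 0.0, 253.4], [0.0, 398.6, 191.7], [0.0, 0.0, 1.0]] [[-0.8181, 0.5751, -0.003], [0.3389, 0.4779, -0.8104], [-0.4647, -0.664, -0.5859]] [0.4612, -0.0862, 1.279] [1.001 0.625 0.681]
top [[466.4, 0.0, 246.7], [0.0, 466.4, 189.2], [0.0, 0.0, 1.0]] [[-0.0077, -0.9999, -0.0132], [-0.9909, 0.0094, -0.1346], [0.1347, 0.012, -0.9908]] [-0.0183, 0.5458, 1.1058] [ 0.392 -0.037  1.169]
```

View pics/scene0.png

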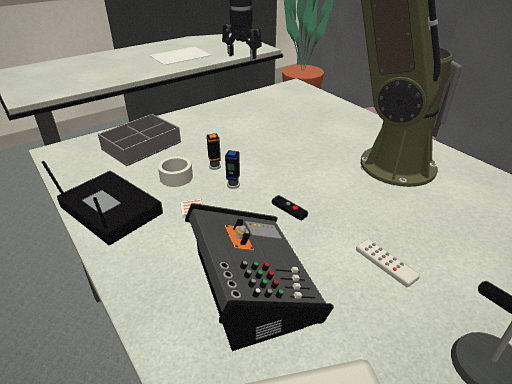

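View pics/top0.png

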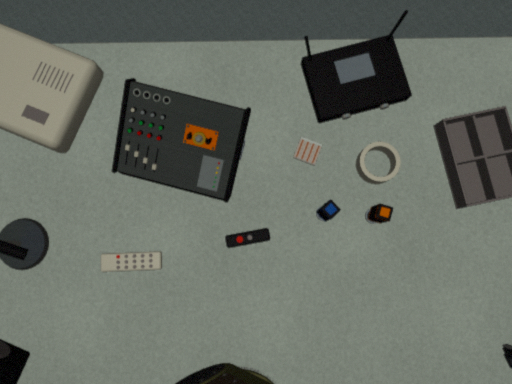

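Scene view: orange transmitter at about (213,150), blue at (233,168), plate at about (240,235). Top view: orange cap at about (385,212), blue at (329,209), plate at (200,137). The tool can't tilt, so I'll pivot the transmitter in a light grip. First I'll measure by colour.

```bash
cat > h.py <<'E'
import numpy as np,cv2
def load(n): return dict(np.load(n+".npz"))
def ray(c,uv):
    d=c["R"].T@np.linalg.inv(c["mtx"])@[*uv,1.]; return -c["R"].T@c["t"],d/np.linalg.norm(d)
def onz(c,uv,z):
    o,d=ray(c,uv); return o+d*(z-o[2])/d[2]
def proj(c,X):
    p=c["mtx"]@(c["R"]@np.asarray(X,float)+c["t"]); return p[:2]/p[2]
def tri(c1,u1,c2,u2):
    o1,d1=ray(c1,u1);o2,d2=ray(c2,u2)
    s=np.linalg.lstsq(np.c_[d1,-d2],o2-o1,rcond=None)[0]
    a,b=o1+d1*s[0],o2+d2*s[1]; return (a+b)/2,np.linalg.norm(a-b)
def mask(c,lo,hi,smin=150,vmin=60):
    h=cv2.cvtColor(c["image"],cv2.COLOR_RGB2HSV); return cv2.inRange(h,(lo,smin,vmin),(hi,255,255))
def blobs(m,amin=15):
    n,l,s,ce=cv2.connectedComponentsWithStats(m)
    r=[]
    for i in range(1,n):
        if s[i,4]>=amin:
            cn=max(cv2.findContours((l==i).astype(np.uint8),0,1)[0],key=cv2.contourArea)
            r.append((s[i].tolist(),ce[i].round(1).tolist(),cv2.minAreaRect(cn),cn))
    return r
E
python3 - <<'E'
from h import *
for n in("scene0","top0"):
    c=load(n)
    for k,(a,b) in dict(or_=(5,20),blu=(100,125)).items():
        for s,ce,r,_ in blobs(mask(c,a,b)): print(n,k,s,ce,np.round(np.hstack(r),1))
    im=c["image"][:,:,::-1]
    crops=[(195,120,60,70),(215,205,60,60)] if n=="scene0" else [(310,190,100,45),(170,110,60,60)]
    out=[cv2.resize(im[y:y+h,x:x+w],(400,int(400*h/w)),interpolation=cv2.INTER_CUBIC)[:300] if 0 else cv2.resize(im[y:y+h,x:x+w],(400,290),interpolation=cv2.INTER_CUBIC) for x,y,w,h in crops]
    cv2.imwrite(f"pics/c{n}.png",np.hstack(out))
a,b=(cv2.imread(f"pics/c{n}.png") for n in("scene0","top0"));cv2.imwrite("pics/crops.png",np.vstack([a,b]))
E
```

```text
scene0 or_ [282, 65, 42, 24, 574] [304.0, 74.1] [302.2  74.2  40.5  20.6  10.7]
scene0 or_ [209, 134, 8, 4, 26] [212.7, 135.6] [212.5 135.5   3.    7.   90. ]
scene0 or_ [208, 139, 11, 4, 24] [212.6, 140.1] [213.  140.5   3.   10.   90. ]
scene0 or_ [210, 158, 11, 3, 20] [214.7, 159.1] [215.  159.1   1.7  10.2  81.9]
scene0 or_ [224, 225, 30, 25, 266] [237.1, 238.6] [237.9 237.4  35.1  16.1  60.9]
scene0 blu [228, 151, 8, 5, 28] [231.5, 153.0] [231.5 153.    6.8   3.6  14. ]
scene0 blu [225, 156, 13, 4, 21] [231.1, 157.6] [231.  157.5   3.   12.   90. ]
scene0 blu [226, 176, 11, 4, 17] [231.1, 177.6] [231.  177.7  10.4   1.4  11.3]
top0 or_ [183, 123, 36, 28, 521] [200.8, 136.2] [200.4 136.6  34.   19.9  14. ]
top0 or_ [379, 206, 12, 12, 102] [384.6, 211.7] [384.6 211.8  10.2   9.9  14. ]
top0 blu [325, 203, 12, 12, 92] [330.5, 208.8] [330.5 209.    9.2   9.2  45. ]
```

View pics/crops.png

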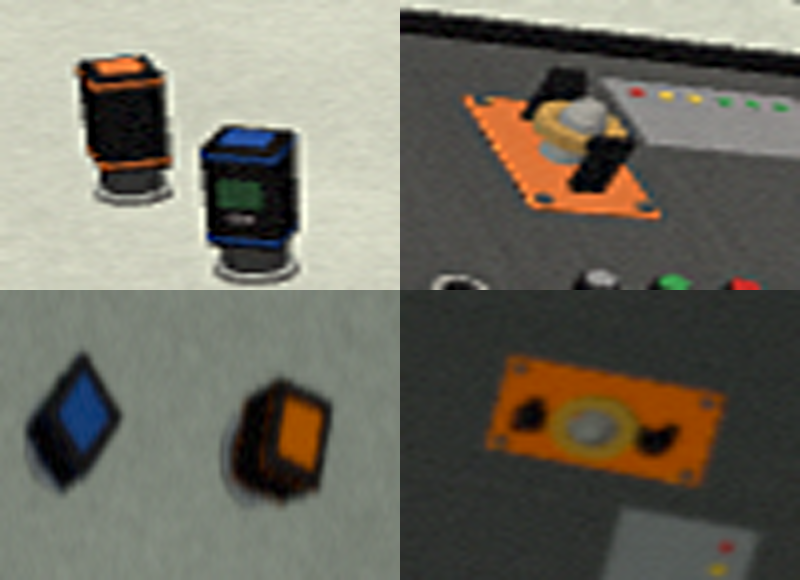

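```bash
python3 - <<'E'
from h import *
s,t=load("scene0"),load("top0")
p,e=tri(t,(384.6,211.7),s,(212.7,135.6));print("patch",p.round(4),e.round(4),"plane",onz(t,(384.6,211.7),.11).round(4),onz(s,(212.7,135.6),.11).round(4))
box=cv2.boxPoints(((384.6,211.8),(10.2,9.9),14.));w=np.array([onz(t,q,.11)[:2] for q in box]);print("edges yaw",np.degrees([np.arctan2(*(w[(i+1)%4]-w[i])[::-1]) for i in range(4)]).round(1),np.linalg.norm(w[1]-w[0]),np.linalg.norm(w[2]-w[1]))
p,e=tri(t,(330.5,208.8),s,(231.5,153));print("blue",p.round(4),e.round(4))
tip,e=tri(t,(198.3,137.9),s,(243.5,226.5));print("tip",tip.round(4),e.round(4))
def quad(c,near):
    b=min(blobs(mask(c,5,20)),key=lambda b:np.hypot(*(np.array(b[1])-near)))
    h=cv2.convexHull(b[3])
    return b,cv2.approxPolyN(h,4)[0] if hasattr(cv2,'approxPolyN') else h
bt,qt=quad(t,(200,137));bs,qs=quad(s,(238,237));print(qt.tolist(),qs.tolist())
# match corners: order using approx world xy at z~.1
def order(c,q):
    w=[onz(c,x,.095)[:2] for x in q.astype(float)];w=np.array(w);return q[np.argsort(np.arctan2(*(w-w.mean(0)).T[::-1]))].astype(float)
qt,qs=order(t,qt),order(s,qs)
best=None
for k in range(4):
    r=[tri(t,a,s,b) for a,b in zip(qt,np.roll(qs,k,0))];E=sum(x[1] for x in r)
    if best is None or E<best[0]: best=(E,[x[0] for x in r])
C=np.array(best[1]);print(best[0],C.round(4),"mean",C.mean(0).round(4))
print("sides",[np.linalg.norm(C[(i+1)%4]-C[i]).round(4) for i in range(4)])
for i in range(4):
    d=C[(i+1)%4]-C[i];print("yaw",np.degrees(np.arctan2(d[1],d[0])).round(1),"elev",np.degrees(np.arctan2(d[2],np.hypot(*d[:2]))).round(1))
E
```

```text
patch [ 0.4804 -0.3361  0.1076] 0.0025 plane [ 0.4812 -0.3362  0.11  ] [ 0.4819 -0.3308  0.11  ]
edges yaw [ -16.4 -104.8  163.4   75.3] 0.022726743473846598 0.02287176948743758
blue [ 0.489  -0.2144  0.1071] 0.0005
tip [0.6519 0.0869 0.1267] 0.0031
[[219, 131], [214, 150], [182, 142], [186, 123]] [[232, 225], [261, 251], [234, 248], [224, 225]]
0.0407548131073158 [[0.6408 0.0459 0.0946]
 [0.6725 0.0406 0.1086]
 [0.6935 0.1168 0.1103]
 [0.647  0.1337 0.0905]] mean [0.6635 0.0842 0.101 ]
sides [np.float64(0.0351), np.float64(0.079), np.float64(0.0534), np.float64(0.088)]
yaw -9.6 elev 23.5
yaw 74.6 elev 1.3
yaw 160.1 elev -21.9
yaw -94.0 elev 2.7
```

```bash
python3 - <<'E'
from h import *
s,t=load("scene0"),load("top0")
b=min(blobs(mask(t,5,20)),key=lambda b:np.hypot(b[1][0]-200,b[1][1]-137))
q=cv2.boxPoints(cv2.minAreaRect(b[3]));
psi=np.radians(-15.)
for z in(.097,.101,.105):
  for _ in range(4):
    n=np.array([-np.sin(np.radians(25))*np.cos(psi),-np.sin(np.radians(25))*np.sin(psi),np.cos(np.radians(25))])
    c0=onz(t,q.mean(0),z)
    w=np.array([ (lambda o,d:o+d*((c0-o)@n)/(d@n))(*ray(t,x)) for x in q])
    e=w[np.roll(range(4),-1)]-w; L=np.linalg.norm(e,axis=1); i=np.argmax(L); y=e[i]/L[i]; y*=np.sign(y[1]); psi=np.arctan2(-y[0],y[1])
  print(z,"c",c0.round(4),"sides",L.round(4),"psi",np.degrees(psi).round(1),"tip px",proj(t,c0+.028*n).round(1),proj(s,c0+.028*n).round(1),"plate centre scene",proj(s,c0).round(1))
E
```

```text
0.097 c [0.6637 0.0847 0.097 ] sides [0.0481 0.0801 0.0479 0.0812] psi -14.9 tip px [197.8 138.7] [242.9 228.2] plate centre scene [237.9 238.4]
0.101 c [0.6627 0.0842 0.101 ] sides [0.0479 0.0798 0.0477 0.0809] psi -14.9 tip px [197.8 138.7] [243.1 226.5] plate centre scene [238.1 236.7]
0.105 c [0.6617 0.0837 0.105 ] sides [0.0477 0.0795 0.0475 0.0806] psi -14.9 tip px [197.8 138.8] [243.4 224.7] plate centre scene [238.4 235. ]
```

Call:
drive_tool([
  [1,-0.4,0],
  [1,-0.4,0],
  [1,-0.4,0],
  [1,-0.4,0],
  [1,-0.4,0],
], yaw=[0,0,0,0,1], hand=1, force=20)

```text
clock: 0.72
ee_pos: [0.3038, -0.4805, 0.2315]
eef_rot: [3.11, 0.442, 0.0]
ft_force: [-0.4, -0.4, -1.1]
opening: 0.0853
```

```bash
python3 - <<'E'
from plant import env
o=env.get_obs();print(o["joint_positions"].round(3),o["ee_pos"].round(4),o["eef_rot"].round(3),o["ft_force"].round(2))
E
```

```text
[-1.007  0.254 -0.126  1.19   0.     1.852] [ 0.3038 -0.4805  0.2315] [3.11  0.442 0.   ] [-0.41 -0.35 -1.15]
```

Call:
drive_tool([
  [0,0,0],
  [0,0,0],
  [0,0,0],
  [0,0,0],
  [0,0,0],
], yaw=[-1,-1,-1,-1,-1])

```text
clock: 1.35
ee_pos: [0.3033, -0.481, 0.2314]
eef_rot: [2.901, 1.206, 0.0]
ft_force: [-0.2, 0.7, 0.4]
opening: 0.0854
```

Call:
drive_tool([
  [0,0,0],
  [0,0,0],
  [0,0,0],
  [0,0,0],
  [0,0,0],
], yaw=[-1,-1,-1,-1,-1])

```text
clock: 1.98
ee_pos: [0.3033, -0.481, 0.2314]
eef_rot: [2.512, 1.886, -0.0]
ft_force: [0.7, 0.1, 1.1]
opening: 0.0854
```

Call:
drive_tool([
  [0,0,0],
  [0,0,0],
  [0,0,0],
  [0,0,0],
  [0,0,0],
], yaw=[-1,-1,-1,-1,-1])

```text
clock: 2.6
ee_pos: [0.3032, -0.481, 0.2314]
eef_rot: [1.968, 2.449, -0.0]
ft_force: [-0.3, 0.2, -0.4]
opening: 0.0856
```

Call:
drive_tool([
  [0,0,0],
  [0,0,0],
  [0,0,0],
  [0,0,0],
  [0,0,0],
], yaw=[-1,-1,-1,-1,-1])

```text
clock: 3.22
ee_pos: [0.3032, -0.481, 0.2314]
eef_rot: [1.301, 2.86, 0.0]
ft_force: [0.1, -0.2, -0.6]
opening: 0.0855
```

Call:
drive_tool([
  [0,0,0],
  [0,0,0],
  [0,0,0],
  [0,0,0],
  [0,0,0],
], yaw=[-1,-1,-1,-1,-1])

```text
clock: 3.85
ee_pos: [0.3033, -0.481, 0.2314]
eef_rot: [0.553, 3.092, -0.0]
ft_force: [1.0, -0.2, -0.7]
opening: 0.0854
```

Call:
drive_tool([
  [0,0,0.4],
  [-0.667,0.935,0.4],
  [-0.667,0.935,0.4],
  [-0.667,0.935,0.4],
  [-0.667,0.935,0.4],
], yaw=[-0.9,0,0,0,0])

```text
clock: 4.47
ee_pos: [0.3749, -0.4224, 0.1912]
eef_rot: [0.418, 3.113, -0.0]
ft_force: [-0.5, -0.7, 0.5]
opening: 0.0852
```

Call:
drive_tool([
  [-0.667,0.935,0.4],
  [-0.667,0.935,0.4],
  [-0.667,0.935,0.4],
  [-0.667,0.935,0.4],
  [-0.667,0.935,0.4],
], yaw=[0,0,0,0,0])

```text
clock: 5.1
ee_pos: [0.4638, -0.3497, 0.1512]
eef_rot: [0.418, 3.113, -0.0]
ft_force: [-0.6, 0.0, 1.2]
opening: 0.0857
```

Call:
drive_tool([
  [-0.667,0.935,0],
  [0,0,0],
  [0,0,0],
  [0,0,0],
  [0,0,0],
], yaw=[0,0,0,0,0])

```text
clock: 5.72
ee_pos: [0.4801, -0.3372, 0.1514]
eef_rot: [0.421, 3.113, -0.0]
ft_force: [-0.3, -1.3, 0.7]
opening: 0.0854
```

```bash
python3 - <<'E'
from plant import env
from h import *
o=env.get_obs();print(o["joint_positions"].round(3),o["ee_pos"].round(4),o["eef_rot"].round(3))
im=[]
for n,(x,y,w,h) in dict(scene=(160,80,120,120),top=(330,150,120,120)).items():
    c=env.camera(n);np.savez(n+"1.npz",**c)
    a=c["image"][:,:,::-1].copy();im.append(cv2.resize(a[y:y+h,x:x+w],(400,400),interpolation=cv2.INTER_CUBIC))
cv2.imwrite("pics/v1.png",np.hstack(im))
E
```

```text
[-0.612  0.331 -0.209  1.031 -0.    -0.344] [ 0.4801 -0.3372  0.1514] [ 0.421  3.113 -0.   ]
```

View pics/v1.png

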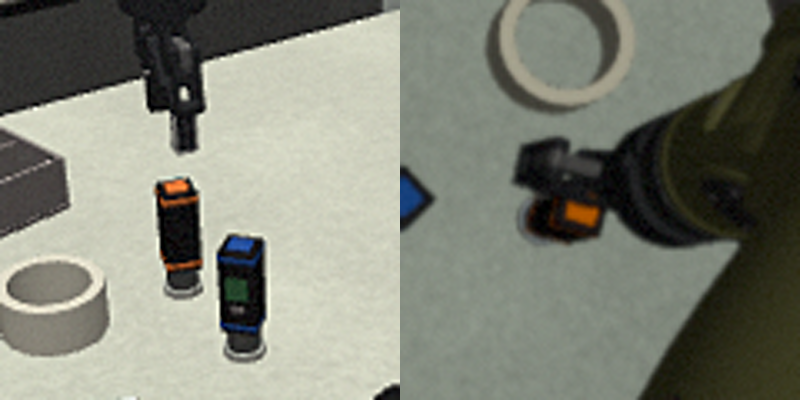

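```bash
python3 - <<'E'
from h import *
p=np.array([.4801,-.3372,.1514]);y=np.array([.262,.965,0])
for n,(x0,y0) in dict(scene=(160,80),top=(330,150)).items():
    c=load(n+"1")
    for q in(p,p+.043*y+[0,0,.01],p-.043*y+[0,0,.01],[.4801,-.3372,.11]): print(n,((proj(c,q)-[x0,y0])*400/120).round())
E
```

```text
scene [171. 141.]
scene [183. 151.]
scene [158. 111.]
scene [174. 182.]
top [201. 202.]
top [141. 184.]
top [271. 217.]
top [184. 207.]
```

Call:
drive_tool([
  [0,0.1,0.9],
  [0,0,0.9],
  [0,0,0.9],
  [0,0,0.9],
  [0,0,0.9],
], yaw=[0,0,0,0,0])

```text
clock: 6.45
ee_pos: [0.481, -0.3351, 0.0607]
eef_rot: [0.42, 3.113, -0.0]
ft_force: [0.2, 0.1, 0.4]
opening: 0.0855
```

Call:
drive_tool([
  [0,0,0],
  [0,0,0],
  [0,0,0],
  [0,0,0],
  [0,0,0],
], yaw=[0,0,0,0,0], hand=-1, force=20)

```text
clock: 7.08
ee_pos: [0.4817, -0.3353, 0.0622]
eef_rot: [0.419, 3.112, -0.001]
ft_force: [0.6, 1.2, 5.4]
opening: 0.0343
```

Call:
drive_tool([
  [0,0,0],
  [0,0,0],
  [0,0,0],
  [0,0,0],
  [0,0,0],
], yaw=[0,0,0,0,0])

```text
clock: 7.7
ee_pos: [0.4818, -0.3352, 0.0622]
eef_rot: [0.419, 3.112, -0.001]
ft_force: [-0.7, 0.9, 5.5]
opening: 0.0344
```

Call:
drive_tool([
  [0.2,0,0.05],
  [0.2,0,0],
  [0.2,0,0],
  [0.2,0,0],
  [0.2,0,0],
], yaw=[0,0,0,0,0])

```text
clock: 8.32
ee_pos: [0.4649, -0.3306, 0.0625]
eef_rot: [0.418, 3.107, -0.001]
ft_force: [3.4, 0.8, 7.8]
opening: 0.0337
```

```bash
cat > snap.py <<'E'
import sys
from plant import env
from h import *
tag=sys.argv[1];o=env.get_obs();print(o["clock"],o["joint_positions"].round(3),o["ee_pos"].round(4),o["eef_rot"].round(3),o["ft_force"].round(1),o["wrist_torque"].round(2),o["opening"])
im=[]
for n,X in(("scene",None),("top",None)):
    c=env.camera(n);np.savez(n+tag+".npz",**c)
    u=proj(c,o["ee_pos"]).astype(int);x,y=np.clip(u-45,0,[422,294])
    im.append(cv2.resize(c["image"][y:y+90,x:x+90,::-1],(400,400),interpolation=cv2.INTER_CUBIC));print(n,"crop",x,y)
cv2.imwrite(f"pics/v{tag}.png",np.hstack(im))
E
python3 snap.py 2
```

```text
8.325 [-0.619  0.376 -0.367  0.821  0.002 -0.352] [ 0.4649 -0.3306  0.0625] [ 4.180e-01  3.107e+00 -1.000e-03] [3.4 0.8 7.8] [ 0.22 -0.99 -0.05] 0.033711159260389714
scene crop 173 102
top crop 331 175
```

View pics/v2.png

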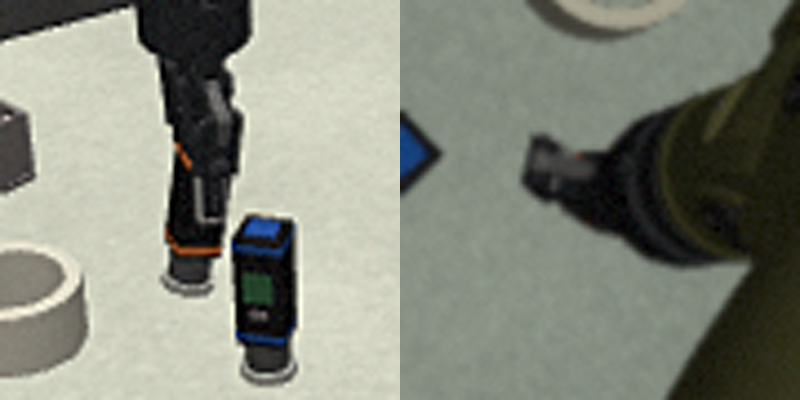

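The transmitter is leaning toward the robot, with its mouth still at about pixel (215,166), so the pivot works. I'll continue.

Call:
drive_tool([
  [0.2,0,0],
  [0.2,0,0],
  [0.2,0,0],
  [0.2,0,0],
  [0.1,0,0],
], yaw=[0,0,0,0,0])

```text
clock: 9.05
ee_pos: [0.4441, -0.3248, 0.0602]
eef_rot: [-0.42, -3.113, 0.0]
ft_force: [3.7, -0.6, 2.6]
opening: 0.0336
```

```bash
python3 snap.py 3
```

```text
9.05 [-0.631  0.35  -0.412  0.809 -0.    -0.363] [ 0.4441 -0.3248  0.0602] [-0.42  -3.113  0.   ] [ 3.7 -0.6  2.6] [-0.22 -0.79 -0.02] 0.033578515914969985
scene crop 180 102
top crop 329 184
```

View pics/v3.png

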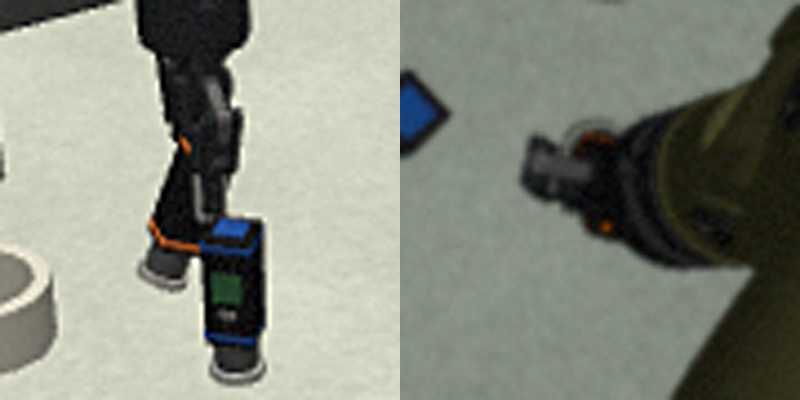

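Tilted by about 25–27°: the lip's left edge is up and its centre is at about scene pixel (216,163). Next I'll grip hard, lift, carry over the blue one and stop above the spigot.

Call:
drive_tool([
  [0,0,0],
  [0,0,0],
  [0,0,-0.4],
  [0,0,-0.9],
  [0,0,-1],
], yaw=[0,0,0,0,0], hand=-1, force=100)

```text
clock: 9.78
ee_pos: [0.4428, -0.3239, 0.1058]
eef_rot: [-0.419, -3.11, -0.002]
ft_force: [0.7, -0.9, -1.4]
opening: 0.0333
```

Call:
drive_tool([
  [0,0,-1],
  [0,0,-1],
  [0,0,-1],
  [0,0,-1],
  [0,0,-1],
], yaw=[0,0,0,0,0])

```text
clock: 10.4
ee_pos: [0.4431, -0.3241, 0.2062]
eef_rot: [-0.419, -3.111, -0.002]
ft_force: [0.3, 0.4, -1.6]
opening: 0.0329
```

Call:
drive_tool([
  [0,0.4,-1],
  [-0.1,0.9,-1],
  [-0.1,1,0],
  [-0.1,1,0],
  [-0.1,1,0],
], yaw=[0,0,0,0,0])

```text
clock: 11.02
ee_pos: [0.4746, -0.2423, 0.2451]
eef_rot: [-0.419, -3.111, -0.001]
ft_force: [0.1, 0.6, -1.2]
opening: 0.0332
```

Call:
drive_tool([
  [-0.1,1,0],
  [-0.1,1,0],
  [-0.1,1,0],
  [-0.1,1,0],
  [-0.1,1,0],
], yaw=[0,0,0,0,0])

```text
clock: 11.65
ee_pos: [0.5108, -0.1485, 0.2454]
eef_rot: [-0.418, -3.112, -0.0]
ft_force: [-0.1, 0.1, -1.4]
opening: 0.0331
```

Call:
drive_tool([
  [-0.1,1,0],
  [-0.1,1,0],
  [-0.1,1,0],
  [-0.1,1,0],
  [-0.1,1,0],
], yaw=[0,0,0,0,0])

```text
clock: 12.28
ee_pos: [0.5476, -0.0551, 0.2463]
eef_rot: [0.419, 3.113, 0.0]
ft_force: [-0.1, -0.8, -1.6]
opening: 0.0329
```

Call:
drive_tool([
  [-0.1,1,0],
  [-0.1,1,0],
  [-0.1,1,0],
  [-0.1,1,0],
  [-0.1,1,0],
], yaw=[0,0,0,0,0])

```text
clock: 12.9
ee_pos: [0.5837, 0.0386, 0.2463]
eef_rot: [-0.419, -3.113, 0.0]
ft_force: [-0.3, 0.4, -1.0]
opening: 0.0329
```

Call:
drive_tool([
  [-0.1,1,0],
  [-0.1,1,0],
  [-0.1,1,0],
  [-0.1,0.4,0],
  [0,0,0],
], yaw=[0,0,0,0,0])

```text
clock: 13.52
ee_pos: [0.6091, 0.1013, 0.2461]
eef_rot: [-0.418, -3.113, 0.001]
ft_force: [-1.3, 0.6, -2.0]
opening: 0.0327
```

```bash
python3 snap.py 4
```

```text
13.525 [ 0.165  0.342  0.026  1.255 -0.     0.432] [0.6091 0.1013 0.2461] [-4.180e-01 -3.113e+00  1.000e-03] [-1.3  0.6 -2. ] [-0.01  0.03 -0.01] 0.0327453274238061
scene crop 218 130
top crop 138 99
```

View pics/v4.png

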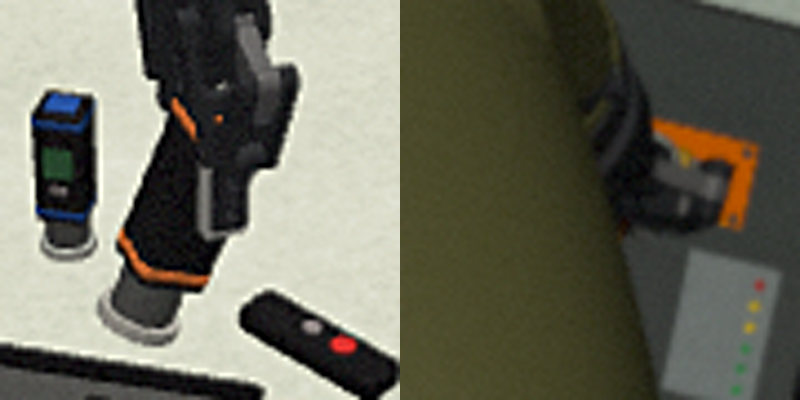

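```bash
cat > tilt.py <<'E'
from h import *
def setup(ee,yaw=164.85):
    a=np.radians(yaw);x=np.array([np.cos(a),np.sin(a),0]);y=np.array([np.sin(a),-np.cos(a),0]);return np.array(ee),x,y
def pt(c,uv,ee,x,y,off=0):
    o,d=ray(c,uv);p=o+d*((ee+off*y-o)@y)/(d@y);r=p-ee;return np.round([r@x*1e3,-r[2]*1e3,r@y*1e3],1)
def ang(c,a,b,y):
    n=np.cross(ray(c,a)[1],ray(c,b)[1]);d=np.cross(n,y);d*=np.sign(d[2]);return d
E
python3 - <<'E'
from tilt import *
c=load("scene4");ee,x,y=setup([.6091,.1013,.2461])
f=lambda u,v:(218+u/4.444-.5+.11,130+v/4.444-.5+.11)
print("mouth",pt(c,f(140,322),ee,x,y),"bodybot",pt(c,f(163,266),ee,x,y))
d=ang(c,f(172,118),f(120,240),y);print("tilt left edge",np.degrees(np.arctan2(d@x,d[2])))
# lines by detection on full-res gray: left body edge dark vs light table
g=cv2.cvtColor(c["image"],cv2.COLOR_RGB2GRAY).astype(float)
P=[]
for v in range(162,183):
    row=cv2.GaussianBlur(g[v:v+1],(3,1),0)[0];u0=int(round(218+(172-(v-156.5)*52/27.5)/4.444))
    s=row[u0-6:u0+7];k=np.argmin(np.diff(s));
    t=(s.max()+s.min())/2;j=np.where((s[:-1]>t)&(s[1:]<=t))[0]
    if len(j): j=j[0];P.append((u0-6+j+(s[j]-t)/(s[j]-s[j+1]),v))
P=np.array(P,np.float32);vx,vy,x0,y0=cv2.fitLine(P,cv2.DIST_HUBER,0,.01,.01).ravel();print(P[::5].round(1).tolist())
d=ang(c,(x0,y0),(x0+20*vx,y0+20*vy),y);print("tilt fit",np.degrees(np.arctan2(d@x,d[2])))
E
```

```text
mouth [-31.2  56.4   0. ] bodybot [-20.   27.7  -0. ]
tilt left edge 23.019546179662235
[[252.8000030517578, 162.0], [250.8000030517578, 167.0], [248.8000030517578, 172.0], [246.8000030517578, 177.0], [245.0, 182.0]]
tilt fit 21.925425293958135
```

Tilt measures about 22.5°, 2.5° short but within the bore's play, and the mouth sits at (-31, 56) mm in tool x,z. I'll come down to the spigot and check.

Call:
drive_tool([
  [-0.07,-0.025,0.5],
  [-0.07,-0.025,0.5],
  [-0.07,-0.025,0.5],
  [-0.07,-0.025,0.5],
  [-0.07,-0.025,0.5],
], yaw=[0,0,0,0,0])

```text
clock: 14.25
ee_pos: [0.615, 0.0965, 0.1954]
eef_rot: [-0.419, -3.113, 0.0]
ft_force: [0.1, 0.6, -1.1]
opening: 0.0332
```

```bash
sed -i 's/ee_pos"\]).astype/ee_pos"]-[0,0,.03]).astype/' snap.py; python3 snap.py 5
```

```text
14.25 [ 0.156  0.371 -0.048  1.152  0.     0.423] [0.615  0.0965 0.1954] [-0.419 -3.113  0.   ] [ 0.1  0.6 -1.1] [0.   0.08 0.01] 0.03315456555607854
scene crop 214 163
top crop 146 105
```

View pics/v5.png

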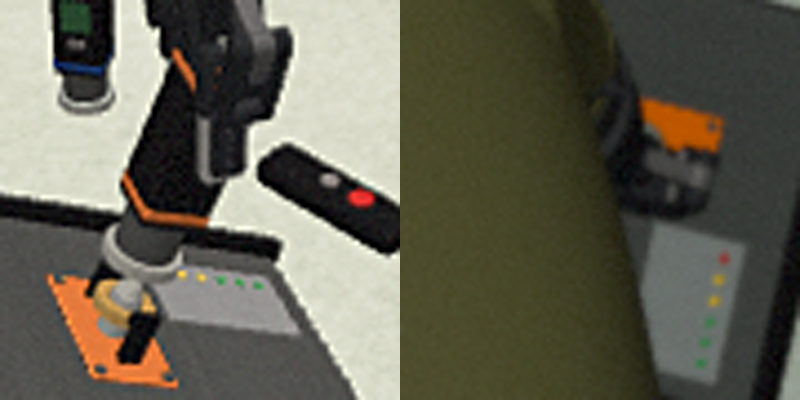

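```bash
python3 - <<'E'
from tilt import *
c=load("scene5");ee,x,y=setup([.615,.0965,.1954])
p=np.radians(-14.9);s=np.sin(np.radians(25));n=np.array([-s*np.cos(p),-s*np.sin(p),np.cos(np.radians(25))])
O=np.array([.6635,.0840,.0992])
g=lambda X:((proj(c,X)-[214,163]+.5-.11)*4.444).round(1)
print("spigot tip,base,collar",g(O+.03*n),g(O),g(O+.02*n),"pred mouth",g(O+.045*n),"lip top",g(O+.052*n))
print("+5mm mixer y moves",g(O+.045*n+.005*y),"+5mm x",g(O+.045*n+.005*x))
M=ee-.0312*x-[0,0,.0562];print("mouth from tool",M.round(4),g(M), "lip ends +-y",g(M+.019*y),g(M-.019*y))
f=lambda u,v:(214+u/4.444-.39,163+v/4.444-.39)
print("obs mouth",pt(c,f(141,258),ee,x,y))
E
```

```text
spigot tip,base,collar [131.2 283.8] [107.4 332.5] [123.2 300.2] pred mouth [143.4 258.9] lip top [149.1 247.2]
+5mm mixer y moves [146.8 265.3] +5mm x [153.3 256.6]
mouth from tool [0.6451 0.0883 0.1392] [142.7 259.6] lip ends +-y [156.1 284.3] [129.9 235.7]
obs mouth [-32.1  55.    0. ]
```

Call:
drive_tool([
  [-0.09,0.015,0.16],
  [-0.09,0.015,0.16],
  [-0.09,0.015,0.16],
  [-0.09,0.015,0.16],
  [-0.09,0.015,0.16],
], yaw=[0,0,0,0,0], force=60)

```text
clock: 14.98
ee_pos: [0.6234, 0.0957, 0.1802]
eef_rot: [-0.419, -3.112, -0.0]
ft_force: [-6.7, -0.2, 5.7]
opening: 0.0332
```

```bash
python3 snap.py 6
```

```text
14.975 [ 0.152  0.395 -0.049  1.128  0.     0.42 ] [0.6234 0.0957 0.1802] [-0.419 -3.112 -0.   ] [-6.7 -0.2  5.7] [ 0.05  1.51 -0.03] 0.03318767962639573
scene crop 211 169
top crop 147 103
```

View pics/v6.png

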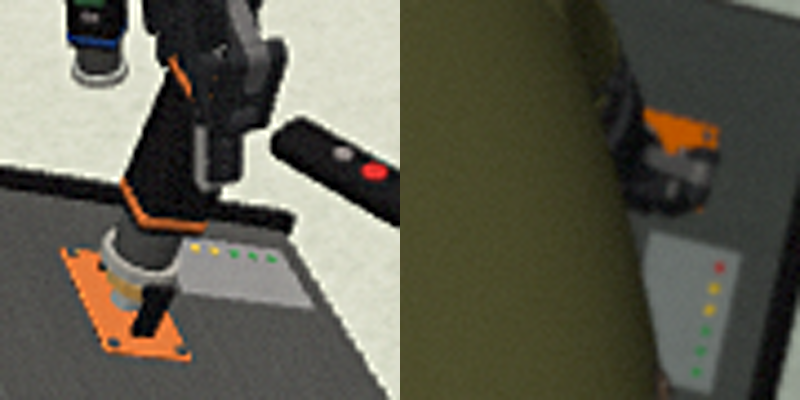

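The mouth is over the spigot tip, with the collar just visible beneath the lip at about (125,285) in the crop. The lateral force fits the missing 2.5° of tilt, so I'll shift the grip point toward the true axis as I press.

Call:
drive_tool([
  [0.1,0,0.02],
  [0.1,-0.02,0.02],
  [-0.05,0,0.1],
  [-0.05,0,0.1],
  [0,0,0],
], yaw=[0,0,0,0,0], force=45)

```text
clock: 15.7
ee_pos: [0.6218, 0.0964, 0.1768]
eef_rot: [0.419, 3.113, 0.002]
ft_force: [-5.9, 0.0, 8.7]
opening: 0.0332
```

Call:
drive_tool([
  [-0.02,-0.01,0.1],
  [-0.02,-0.01,0.1],
  [-0.03,-0.01,0.1],
  [-0.04,0,0.1],
  [0,0,0],
], yaw=[0,0,0,0,0])

```text
clock: 16.32
ee_pos: [0.6253, 0.0954, 0.1686]
eef_rot: [0.418, 3.111, 0.003]
ft_force: [0.3, 2.5, 4.0]
opening: 0.0329
```

```bash
cat > st.py <<'E'
from plant import env
import numpy as np
o=env.get_obs();n=np.array([-.408,.109,.906]);O=np.array([.6635,.084,.0992]);p=o["ee_pos"]
m=(p[2]-.0992+.0187)/.906-.0813
i=O+n*(m+.0813)-[0,0,.0187];e=p-i;x=np.array([-.9653,.2614,0]);y=np.array([.2614,.9653,0])
F=o["ft_force"];print(o["clock"],"m",(m*1e3).round(1),"err x,y mm",(e@x*1e3).round(1),(e@y*1e3).round(1),"F axial",(F@n).round(1),"lat",(F@np.cross(y,n)).round(1),(F@y).round(1),"T",o["wrist_torque"].round(2))
E
python3 st.py
```

```text
16.325 m 15.9 err x,y mm -1.2 1.2 F axial 3.7 lat 1.4 2.5 T [ 0.45 -0.46  0.09]
```

Call:
drive_tool([
  [-0.04,-0.03,0.1],
  [-0.04,-0.02,0.1],
  [-0.05,0,0.1],
  [-0.05,0,0.1],
  [0,0,0],
], yaw=[0,0,0,0,0])

```text
clock: 16.95
ee_pos: [0.6275, 0.0943, 0.1633]
eef_rot: [0.418, 3.111, 0.006]
ft_force: [-10.3, 3.8, 24.4]
opening: 0.0331
```

```bash
python3 st.py; python3 snap.py 7
```

```text
16.95 m 10.1 err x,y mm -1.1 0.6 F axial 26.7 lat 0.4 1.0 T [0.69 1.73 0.02]
16.95 [ 0.148  0.408 -0.07   1.09   0.003  0.415] [0.6275 0.0943 0.1633] [0.418 3.111 0.006] [-10.3   3.8  24.4] [0.69 1.73 0.02] 0.03314175313760008
scene crop 209 176
top crop 149 103
```

View pics/v7.png

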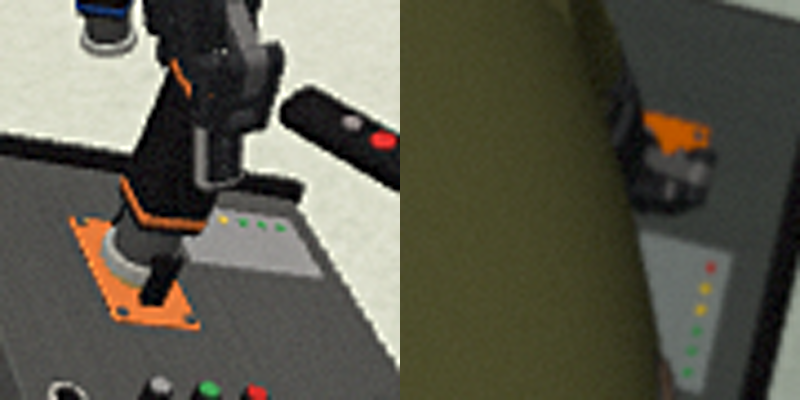

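```bash
python3 - <<'E'
from tilt import *
p=np.radians(-14.9);s=np.sin(np.radians(25));n=np.array([-s*np.cos(p),-s*np.sin(p),np.cos(np.radians(25))])
O=np.array([.6635,.0840,.0992]);ee,x,y=setup([.6275,.0943,.1633]);c=load("scene7")
g=lambda X:((proj(c,X)-[209,176]+.39)*4.444).round(1)
h=np.cross(y,n)
for m in(.008,.014,.022):
    C=O+m*n
    print(m,"mouth",g(C),"lip bottom -x,+x",g(C+.019*h),g(C-.019*h),"body bottom corners",[g(C+.028*n+a*.017*h+b*.017*y).tolist() for a,b in((1,1),(1,-1),(-1,1),(-1,-1))])
print("plate corners",[g(O+.002*n+a*.023*h+b*.039*y).tolist() for a,b in((1,1),(1,-1),(-1,1),(-1,-1))])
print("latch +y top",g(O+.031*n+.024*y))
a=c["image"][176:266,209:299,::-1]
f=lambda u,v:(209+u/4.444-.39,176+v/4.444-.39)
d=ang(c,f(172,75),f(122,178),y);print("tilt left edge rough",np.degrees(np.arctan2(d@x,d[2])))
cv2.imwrite("pics/big7.png",cv2.resize(a[20:80,10:60],(667,800)[::-1] if 0 else (500,600),interpolation=cv2.INTER_CUBIC))
E
```

```text
0.008 mouth [135.9 261.8] lip bottom -x,+x [101.2 257.6] [169.9 266. ] body bottom corners [[138.4, 234.2], [116.0, 190.1], [201.0, 242.4], [177.1, 198.9]]
0.014 mouth [140.7 252.1] lip bottom -x,+x [105.9 247.8] [174.7 256.4] body bottom corners [[143.4, 224.0], [120.7, 180.1], [206.0, 232.4], [181.9, 189.1]]
0.022 mouth [147.  239.1] lip bottom -x,+x [112.2 234.6] [181.1 243.5] body bottom corners [[150.0, 210.4], [127.0, 166.7], [212.8, 219.1], [188.4, 176.0]]
plate corners [[114.1, 320.3], [65.9, 216.4], [199.4, 329.0], [146.8, 227.2]]
latch +y top [170.8 256.1]
tilt left edge rough 25.573010954059352
```

View pics/big7.png

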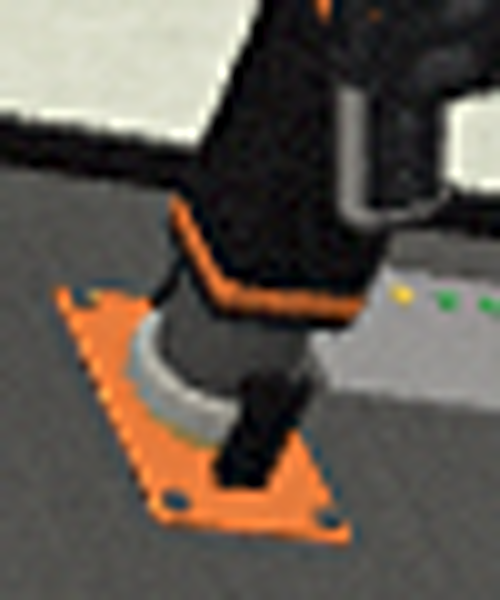

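Call:
drive_tool([
  [-0.02,0,0.05],
  [-0.02,0,0.05],
  [0,0,0],
  [0,0,0],
  [0,0,0],
], yaw=[0,0,0,0,0], force=70)

```text
clock: 17.68
ee_pos: [0.6276, 0.0943, 0.1632]
eef_rot: [0.418, 3.111, 0.007]
ft_force: [-16.8, 3.7, 35.8]
opening: 0.0327
```

```bash
python3 st.py
```

```text
17.675 m 9.9 err x,y mm -1.2 0.7 F axial 39.8 lat -0.5 -0.8 T [ 0.64  3.01 -0.08]
```

Another 2 mm of command added 13 N and almost no travel, so it's on a hard stop. To prove the latches are shut, I'll back off and tug gently.

Call:
drive_tool([
  [0.08,0,-0.18],
  [0.08,0,-0.18],
  [0.08,0,-0.18],
  [0,0,0],
  [0,0,0],
], yaw=[0,0,0,0,0])

```text
clock: 18.3
ee_pos: [0.6246, 0.0946, 0.1686]
eef_rot: [0.418, 3.112, 0.003]
ft_force: [3.2, 4.8, -0.3]
opening: 0.0331
```

```bash
python3 st.py
```

```text
18.3 m 15.9 err x,y mm -0.7 0.2 F axial -1.0 lat 1.6 5.5 T [ 1.   -1.21  0.16]
```

Call:
drive_tool([
  [0.04,0,-0.09],
  [0.04,0,-0.09],
  [0,0,0],
  [0,0,0],
  [0,0,0],
], yaw=[0,0,0,0,0])

```text
clock: 18.92
ee_pos: [0.6242, 0.0945, 0.169]
eef_rot: [0.419, 3.112, 0.001]
ft_force: [15.6, 4.4, -20.8]
opening: 0.0326
```

```bash
python3 st.py
```

```text
18.925 m 16.4 err x,y mm -0.5 0.0 F axial -24.8 lat 3.8 8.3 T [ 1.02 -3.61  0.17]
```

Latched: it rose exactly 6 mm, then held against a 25 N pull. Now I'll push fully down and hold.

Call:
drive_tool([
  [-0.06,0,0.13],
  [-0.06,0,0.13],
  [-0.06,0,0.13],
  [-0.06,0,0.13],
  [-0.06,0,0.1],
], yaw=[0,0,0,0,0])

```text
clock: 19.55
ee_pos: [0.6268, 0.0934, 0.163]
eef_rot: [0.419, 3.113, 0.003]
ft_force: [-15.2, 3.3, 34.8]
opening: 0.0332
```

Call:
drive_tool([
  [0,0,0],
  [0,0,0],
  [0,0,0],
  [0,0,0],
  [0,0,0],
], yaw=[0,0,0,0,0])

```text
clock: 20.18
ee_pos: [0.6267, 0.0934, 0.1631]
eef_rot: [0.419, 3.113, 0.003]
ft_force: [-11.5, 3.2, 24.2]
opening: 0.0328
```

```bash
python3 st.py; python3 snap.py 8
```

```text
20.175 m 9.9 err x,y mm -0.6 -0.4 F axial 27.0 lat -0.6 0.1 T [0.63 1.83 0.02]
20.175 [ 0.147  0.408 -0.07   1.092  0.002  0.414] [0.6267 0.0934 0.1631] [4.190e-01 3.113e+00 3.000e-03] [-11.5   3.2  24.2] [0.63 1.83 0.02] 0.032812790275171685
scene crop 209 176
top crop 149 103
```

View pics/v8.png

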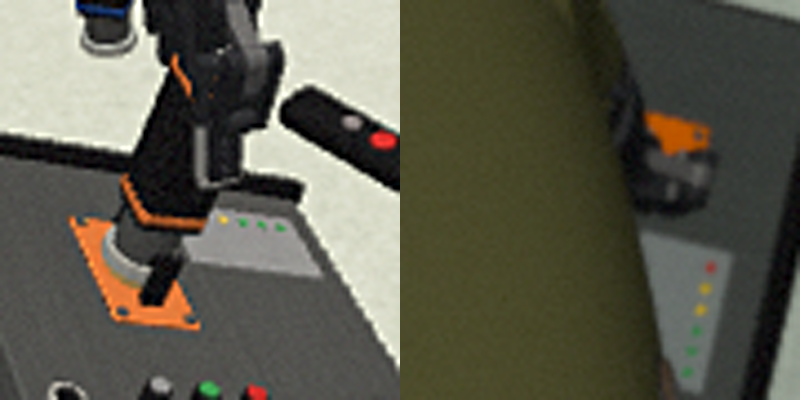

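Call:
drive_tool([
  [0,0,0],
  [0,0,0],
  [0,0,0],
  [0,0,0],
  [0,0,0],
], yaw=[0,0,0,0,0])

```text
clock: 20.9
ee_pos: [0.6267, 0.0934, 0.1632]
eef_rot: [0.419, 3.113, 0.003]
ft_force: [-10.4, 3.6, 24.8]
opening: 0.0329
```

```bash
python3 st.py
```

```text
20.9 m 9.9 err x,y mm -0.6 -0.4 F axial 27.1 lat 0.5 0.7 T [0.64 1.81 0.02]
```

The push is steady at 27 N on the stop, so I'm handing in.

```bash
python3 -c "
from plant import env
print(env.close_job())"; python3 st.py
```

```text
the job is handed in; nothing more can be done
None
the job is handed in; nothing more can be done
```

The orange transmitter is latched on the spigot and was held fully down, still gripped, when I handed the job in at 20.9 s.

**What I did:** The tool cannot tilt, so I gripped the transmitter lightly and pivoted it about 25° in the fingers against the table. I then carried it to the mixer, pressed it along the spigot axis until it latched, tugged it gently as a check, and pushed it back down to the stop.

**Last checks:**
- **Latches:** when I backed off, the transmitter rose exactly 6 mm and then held against a 25 N pull, so it is latched. I judged this from travel and force. The pictures did not show each latch finger clearly enough to confirm them one by one.
- **Fully down:** it came back to the same hard stop both times, with a steady 27 N along the axis, about 0.5 N sideways and a 70 N grip. On the first press to the stop the push briefly reached about 40 N.
- **Other objects:** the blue transmitter and the clicker looked undisturbed wherever they appeared in the pictures. I did not measure them or the other items again at the end.

**Disagreements:**
- **Stop height:** the stop read 9.9 mm above the panel by my calibration instead of the given 8 mm, which is within the stated 2 mm error. The body corners in one picture suggested 12–13 mm, but the lip in the same picture and the force test pointed to the stop.
- **Tilt:** it measured about 22.5° before insertion, lined up while being pressed on, and then measured roughly 25.5° in the picture at the stop.

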